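# Set the camera stand's leg to its mark and close the cam lever

### The job

Take the loose leg out of its rest by its black knob, pass its foot down through the eye of the camera stand and hold it with the red mark level with the eye's top. Keep it at the mark while you sweep the red cam lever fully closed (only then, not before the leg is at its mark), and finish still holding the leg there, so that someone else can tighten the set screw. Leave the other things on the table where they are.

Things in the scene. Friction and masses are not known exactly. Their poses are not given: they have to be found in the camera images.
- stand: grey camera stand fixed to the table; origin on the table under its eye's axis, z up. A column 36 mm wide at most stands 62 mm from the eye's axis along +x and ends 4 mm above the eye's top; the base plate under the eye (x -63 to 87, y -56 to 56 mm) is 12 mm thick. The set screw (brass) is loose: a leg let go at its mark drops 14 mm until its knob lies on the eye, even with the lever closed
- eye_top (a point): centre of the upper mouth of the eye, 137 mm above the table; axes as the stand's. The eye is an upright aluminium tube, 27 mm outside and 15 mm inside diameter, 30 mm long, open at both ends. With the leg at its mark, fingers holding the knob by its middle reach down beside the lever's fin
- cam_lever (a joint): red cam lever's angle about the eye's axis, rad: 0 open, 0.9 fully closed at its stop, growing counter-clockwise seen from above. At 0 its fin points 190 degrees from the stand's +x towards +y (to the front). It stays where left; 2 to 3 N at the fin moves it. To close it, turn the hand that holds the knob about the leg's axis: the side of a finger pushes the fin, once within 40 degrees of it
- fin_mid (a point): middle of the lever's upright red fin, 38 mm from the eye's axis, 20 mm above the eye's top. The fin is radial, 6 mm thick (9 at its outer edge), from 22 to 55 mm from the axis, up to 37 mm above the eye's top: lower the leg with the finger line turned about 65 degrees clockwise from the fin, so that no finger lands on it
- rest: black rest block fixed to the table, foot 74x74x10 mm, with a round socket up to 55 mm above the table, 52 mm across at the top; the bore is 15 mm wide at the top, 45 mm deep, and the leg stands in it. Origin: centre of its underside
- leg: loose leg, 0.12 kg, round: an aluminium rod 12 mm thick and 110 mm long with a tapered rubber foot (6 mm at the tip, 10 mm long), then a round black knob 24 mm across and 40 mm high on top. Origin: the foot's tip; z along the leg towards the knob. It starts upright in the rest with its foot 10 mm above the table and turns freely about its axis
- leg_mark (a point): middle of the red mark, a ring 6 mm wide round the rod, 96 mm above the foot's tip and 14 mm below the knob (the thin black rings below it are other lengths)
- leg_knob (a point): middle of the black knob, 130 mm above the foot's tip: where to grip
- label_roll: roll of blank white labels, 55 mm across, 25 mm high, at the left; a bystander; origin under its centre
- thermos: red steel flask with black cap, 76x67x221 mm, at the back right; a bystander; origin under its centre
- canister_brown: clear square canister with brown lid, 68x58x113 mm, at the back; a bystander; origin under its centre
- canister_green: clear square canister with green lid, 68x58x113 mm, at the back; a bystander; origin under its centre
- jar_06: clear round jar with lid, 102 mm across, 73 mm high, at the back; a bystander; origin under its centre
- jelly_cup_near: white domed jelly cup, 46x57x36 mm, on the near side of the middle; a bystander; origin under its centre
- jelly_cup_far: white domed jelly cup, 46x57x36 mm, on the far side of the middle; a bystander; origin under its centre
- rest_mouth (a point): centre of the socket's mouth, 55 mm above the table
There are look-alikes about, which are no part of the job. There is more than one size of the leg; the job needs the middle-sized. There is more than one size of the stand; the job needs the larger.

How it is judged (in metres and radians):
On the way, in this order (a step that is already met when the one before it is completed fails the run):
1. the leg is held clear of its rest (z of leg in the frame of rest_mouth above 0 m and contact force between the fingers and leg above 2 N), for 0.1 s.
2. the leg is through the eye and held with the red mark within 5 mm of the level of the eye's top, the lever still open (z of leg_mark in the frame of eye_top between -0.005 and 0.005 m and horizontal distance between leg_mark and eye_top below 0.006 m and angle between the z axis of leg and the z axis of stand, either way round below 0.15 rad and contact force between the fingers and leg above 2 N and value of joint cam_lever below 0.3 rad), for 0.2 s.
At the end, for the whole second after the job is handed in: The leg passes upright through the eye with the middle of its red mark within 5 mm of the level of the eye's top, the fingers still hold it (more than 2 N), it is still, and the cam lever is closed (over 0.82 of 0.9 rad) (z of leg_mark in the frame of eye_top between -0.005 and 0.005 m and horizontal distance between leg_mark and eye_top below 0.006 m and angle between the z axis of leg and the z axis of stand, either way round below 0.15 rad and contact force between the fingers and leg above 2 N and value of joint cam_lever above 0.82 rad and linear speed of leg below 0.03 m/s); the arm keeps its last pose, push and grip.
It fails at once if the lever is moved towards closed while the leg is not held through the eye within 9 mm of its mark (value of joint cam_lever above 0.35 rad and not (z of leg_mark in the frame of eye_top between -0.009 and 0.009 m and horizontal distance between leg_mark and eye_top below 0.006 m and angle between the z axis of leg and the z axis of stand, either way round below 0.15 rad and contact force between the fingers and leg above 0.5 N)).
It fails at once if a bystander is moved by more than 20 mm (distance of any of label_roll, thermos, canister_brown, canister_green, jar_06, jelly_cup_near, jelly_cup_far from where it was at the start of the episode above 0.02 m).
It also fails if it takes over 58 s, if anything falls off the work surface, if the arm or the gripper's body presses on something with over 40 N, if the wrist force passes 120 N, or if a joint passes its speed limit or range.

### The arm

A 6-joint arm with a two-finger parallel gripper is mounted at the origin on a cart in front of the work surface, level with it; the furniture and walls round the work are solid. World frame = base frame: x ahead of the robot, y to its left, z up, the work surface at z = 0. Lengths are in mm, angles in rad, forces in N, time in s.
With the tool pointing down it reaches from about 325 to 850 mm from the base axis. Payload 4.4 kg.
Tool frame: the origin (TCP) lies at the very end of the fingers, on their centre line; the grasp point (between the pads) lies robot.grip_point_offset behind it (robot.grip_point_offset is the distance from the TCP to the grasp point, in mm); z points along the fingers, y is the line along which they close (so a half turn about z gives the same grasp; the last joint's range is limited). The gripper opens to 94 mm and grips with 3 to 60 N. Pads are 16 mm wide; open, the fingers measure 119 mm over their backs; the gripper's body (75 mm by 177 mm) begins 78 mm behind the grasp point.
Start: joints at [0.963, 0.207, 1.542, -0, 1.393, -0.15], TCP at [254.145, 515.788, 205.447] pointing down, gripper open.
Joint ranges: [-2.73, 2.73], [-0.86, 2.22], [0.23, 2.46], [-1.11, 4.25], [0.08, 2.63], [-2.82, 2.82]. Speed limits (rad/s): [2.79, 2.79, 3.14, 3.14, 3.14, 3.14].

### API

Orientations are given as a rotation vector (axis times angle).
In Python, from plant import robot gives the robot as it stands. Calls block until the motion is done:
- robot.move_to(position, orientation): joint-space move of the TCP to a pose.
- robot.move_linear(position, rot=None, velocity=150): straight line of the TCP; rot=None keeps the orientation; velocity is the mean speed in mm/s.
- robot.move_joints(angles): joint-space move.
- robot.ungrasp() and robot.close(strength=None): open the fingers fully, or close them until they stop; strength is the grip in N (None keeps the last).
- robot.sleep(seconds).
- robot.solve_ik(position, orientation): joint angles nearest the present ones, or None.
- robot.sense(): the state.
- robot.camera(name): name is "scene" or "side" or "wrist"; returns the picture (480x640x3 uint8, blue, green, red); there is no depth.
- robot.calibration(name): a dict with "camera_matrix" (3x3 intrinsics, pixels), "rvec" (rotation vector, rad) and "tvec" (3), from world to camera coordinates, as OpenCV has them; the wrist camera has in their place "hand_eye" (4x4, takes a point from camera to tool coordinates, whose origin is the TCP and whose axes are the flange's). Camera axes: x right, y down, z forward; pixel columns grow to the right and rows downward; lengths in mm; the calibration is good to about 2 mm. A picture is of the moment at which its call begins: read the wrist's pose just before it. calibration takes no time and is no camera call.
A pose or a line that the arm cannot do raises robot.PlanningError and nothing moves.
- robot.finish_job(): hands the job in; it is judged then, once.
The state is a dict: "t": time; "q": joint angles; "joint_vel": joint speeds; "joint_efforts": joint torques, N m; "tcp_pos": TCP position; "tool_rot": TCP orientation; "force": force on the tool from outside, world axes, zero at the start; "wrist_torque": the same for the moment, N m; "finger_gap": opening from 0.0 (shut) to 1.0 (fully open); "finger_force": force on a finger pad.
Only numpy, scipy, OpenCV 4.12 (cv2) and the standard library are available. Lean on these libraries where they do the work, as an engineer would, in place of code of your own. Each camera call takes 0.05 s, during which the arm holds its last target. There are 200 camera calls.

## Working session

There is one attempt and no reset: what is moved stays moved. The work goes in short steps, each a Python script; the robot and the scene stay as the last script left them, time stands still between calls to the robot, and variables do not carry over. Pictures are saved under pics/ and viewed, at most 13 in all, crops included, and the job is handed in when it is done.

```bash
mkdir -p pics; ls; python3 - <<'E'
from plant import robot
import cv2
s=robot.sense(); print(s['t'],s['tcp_pos'],s['tool_rot'],s['finger_gap'],robot.grip_point_offset)
for n in('scene','side'):
    cv2.imwrite(f'pics/{n}0.png',robot.camera(n)); print(n,robot.calibration(n))
print(robot.calibration('wrist'))
E
```

```text
pics
0.0 [253.6756727  515.12437691 204.28093469] [-0.7126389  -3.05885588  0.00331066] 0.9994400706004566 18.8
scene {'camera_matrix': array([[556.62775604,   0.        , 323.45675876],
       [  0.        , 556.62775604, 240.34471659],
       [  0.        ,   0.        ,   1.        ]]), 'rvec': array([ 1.90643103, -0.71372678,  0.47074962]), 'tvec': array([-390.43161412,  271.85338693,  981.14625852])}
side {'camera_matrix': array([[624.42652921,   0.        , 332.90947682],
       [  0.        , 624.42652921, 242.81645544],
       [  0.        ,   0.        ,   1.        ]]), 'rvec': array([ 0.60584901, -2.52716476,  1.31382152]), 'tvec': array([ 527.05089246,  230.39731894, 1430.68970875])}
{'camera_matrix': array([[381.55972103,   0.        , 321.47642665],
       [  0.        , 381.55972103, 244.3437014 ],
       [  0.        ,   0.        ,   1.        ]]), 'hand_eye': array([[ 4.48269461e-05, -9.67997506e-01, -2.50959809e-01,
         7.37446385e+01],
       [ 9.99999538e-01, -1.97515054e-04,  9.40473323e-04,
         5.65699557e-01],
       [-9.59944172e-04, -2.50959735e-01,  9.67997051e-01,
        -1.79309757e+02],
       [ 0.00000000e+00,  0.00000000e+00,  0.00000000e+00,
         1.00000000e+00]])}
```

View pics/scene0.png

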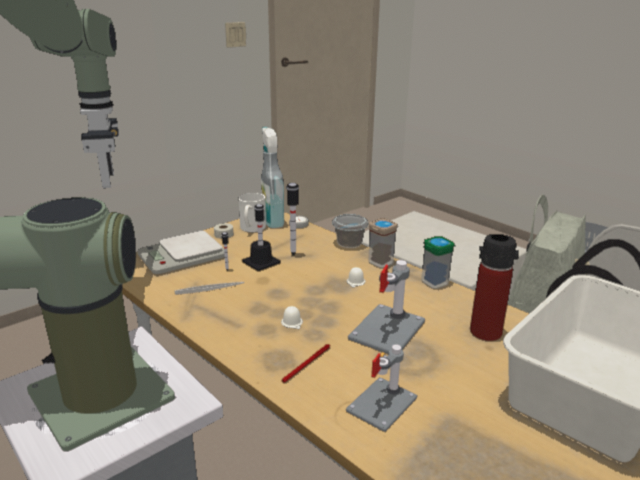

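View pics/side0.png

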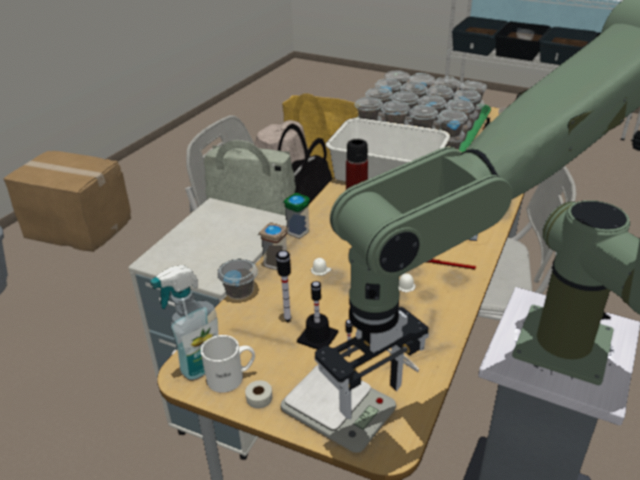

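```bash
cat > h.py <<'E'
import numpy as np, cv2
from scipy.spatial.transform import Rotation as R
def ray(cal,uv,pose=None):
    K=cal['camera_matrix']; p=cv2.undistortPoints(np.array([[uv]],float),K,None)[0,0]; d=np.array([p[0],p[1],1])
    if pose is None:
        M=cv2.Rodrigues(cal['rvec'])[0]; return -M.T@cal['tvec'], M.T@d
    A=R.from_rotvec(pose[1]).as_matrix(); H=cal['hand_eye']
    return A@H[:3,3]+pose[0], A@H[:3,:3]@d
def on_z(o,d,z): return o+d*(z-o[2])/d[2]
def tri(rays):
    A=0;b=0
    for o,d in rays:
        d=d/np.linalg.norm(d); P=np.eye(3)-np.outer(d,d); A=A+P; b=b+P@o
    return np.linalg.solve(A,b)
def proj(cal,X,pose=None):
    K=cal['camera_matrix']; X=np.atleast_2d(X)
    if pose is None: Y=X@cv2.Rodrigues(cal['rvec'])[0].T+cal['tvec']
    else:
        A=R.from_rotvec(pose[1]).as_matrix(); H=cal['hand_eye']
        Y=((X-pose[0])@A-H[:3,3])@H[:3,:3]
    Y=Y@K.T; return Y[:,:2]/Y[:,2:]
def down(yaw):  # tool z down, tool y axis (finger line) at angle yaw from world x
    y=np.array([np.cos(yaw),np.sin(yaw),0]); z=np.array([0,0,-1.]); return R.from_matrix(np.c_[np.cross(y,z),y,z]).as_rotvec()
E
python3 - <<'E'
from h import *; from plant import robot
s,d=robot.calibration('scene'),robot.calibration('side')
I=cv2.imread('pics/scene0.png')
a=cv2.resize(I[170:280,205:315],(400,400),interpolation=cv2.INTER_CUBIC); b=cv2.resize(I[250:430,335:445],(367,600),interpolation=cv2.INTER_CUBIC)
c=np.zeros((600,780,3),np.uint8); c[:400,:400]=a; c[:,405:772]=b; cv2.imwrite('pics/crop1.png',c)
print('knob mid',tri([ray(s,(259,212)),ray(d,(316,290))]))
print('big',tri([ray(s,(293,186)),ray(d,(284,256))]))
for n,uv in dict(restbase=(261,261),small=(226,270),standL=(379,328),standS=(374,403)).items(): print(n,on_z(*ray(s,uv),10))
for n,uv in dict(colL=(400,265),colS=(396,349)).items(): print(n,on_z(*ray(s,uv),141))
E
```

```text
knob mid [511.74214649 234.66869456 142.26854247]
big [603.5245885  214.68779128 194.09305851]
restbase [505.72002643 226.40582778  10.        ]
small [410.26078697 242.30020913  10.        ]
standL [ 513.09697284 -183.90474824   10.        ]
standS [ 339.53077315 -336.15659653   10.        ]
colL [ 564.67982666 -184.56761474  141.        ]
colS [ 342.09759605 -372.70968029  141.        ]
```

View pics/crop1.png

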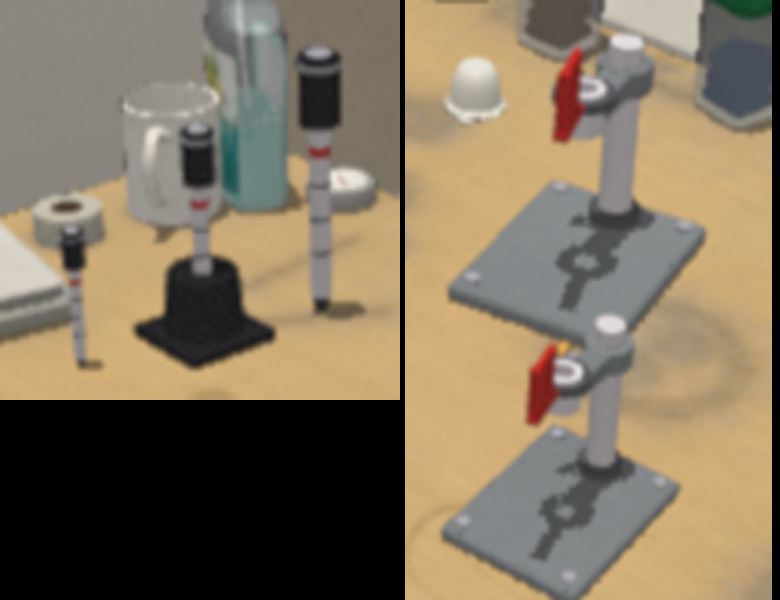

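Legs: small, free-standing (226,250); middle, in the black rest (259,212), which is the one; large (293,195). Stands: the far one at (388,325) and the near one at (382,400), told apart next by base size. The lever's red fin is at (384,278) on the far one.

```bash
python3 - <<'E'
from h import *; from plant import robot
s=robot.calibration('scene')
f=lambda u,v:(335+(u-405)/3.336,250+v/3.333)
for n,C in dict(L=[(557,182),(705,232),(600,336),(450,293)],S=[(557,427),(680,487),(572,597),(443,535)]).items():
    P=[on_z(*ray(s,f(*c)),12)[:2] for c in C]; print(n,np.round(P),[round(np.linalg.norm(P[i]-P[i-1])) for i in range(4)])
eye=on_z(*ray(s,f(590,93)),137); col=on_z(*ray(s,f(627,45)),141); v=(col-eye)[:2]; print(eye,col,np.linalg.norm(v),np.degrees(np.arctan2(v[1],v[0])))
# look views: camera over target, tool down
def look(X,yaw,h):
    rv=down(yaw); A=R.from_rotvec(rv).as_matrix(); H=robot.calibration('wrist')['hand_eye']
    d=A@H[:3,2]; c=A@H[:3,3]; t=h/-(d[2]); return X-d*t-c, rv
for k,(X,yaw) in enumerate([((510,231,150),np.arctan2(231,510)+np.pi/2),(tuple(eye),np.arctan2(eye[1],eye[0])+np.pi/2)]):
    for yy in (yaw,yaw-np.pi):
        p,rv=look(np.array(X),yy,200); q=robot.solve_ik(p,rv); print(p,yy,q)
        if q is not None and abs(q[5])<2:
            robot.move_to(p,rv); break
    st=robot.sense(); pose=(st['tcp_pos'],st['tool_rot']); I=robot.camera('wrist'); cv2.imwrite(f'pics/w{k}.png',I); np.save(f'w{k}.npy',np.array(pose)); print(st['t'],pose)
a,b=[cv2.imread(f'pics/w{k}.png') for k in (0,1)]; cv2.imwrite('pics/w01.png',cv2.resize(np.hstack([a[:,100:540],b[:,100:540]]),(800,436)))
E
```

```text
L [[ 581. -124.]
 [ 609. -228.]
 [ 474. -259.]
 [ 438. -170.]] [151, 107, 138, 96]
S [[ 395. -300.]
 [ 408. -375.]
 [ 307. -392.]
 [ 289. -320.]] [107, 77, 102, 74]
[ 514.50762503 -204.32645863  137.        ] [ 572.18900472 -182.15051207  141.        ] 61.79736376584336 21.029550198502186
[530.25651821 239.34067228 170.69024309] 1.996093443766518 [ 0.27527455  0.25053435  1.56201367  0.          1.32904463 -1.72081889]
1.5583 (array([529.90610725, 239.95796761, 170.68180182]), array([ 6.63479672e-01, -3.07058454e+00, -6.16833062e-04]))
[ 533.51916202 -213.19412272  157.69145451] 1.1927664571337913 [-0.53076342  0.2481949   1.59321788  0.          1.30017987 -1.72352987]
3.2667 (array([ 533.89571286, -212.12234779,  157.75493088]), array([5.87929884e-01, 3.08596412e+00, 6.84990209e-04]))
```

View pics/w01.png

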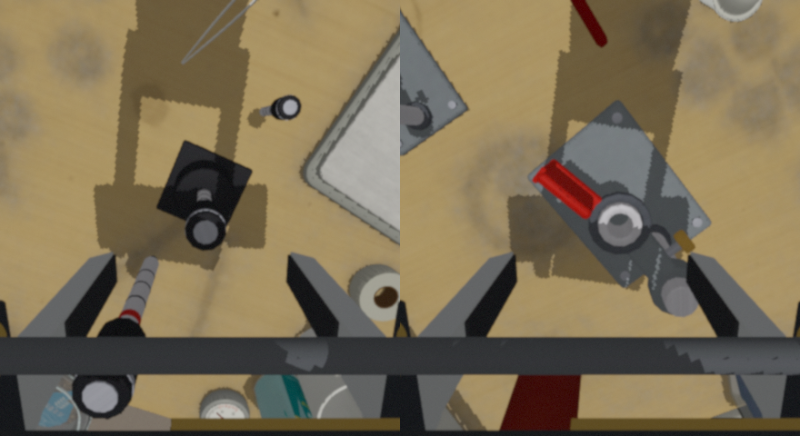

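Left view: the middle leg's knob top is at (205,232), with the large leg lower left and the small one at (288,106). Right view: the large stand's eye is at (620,224), the column top at (680,296) and the fin from (550,168) to (598,212). The base is 151x107, so this is the larger stand. Next I refine these and grasp.

```bash
python3 - <<'E'
from h import *; from plant import robot
w=robot.calibration('wrist'); P0,P1=np.load('w0.npy'),np.load('w1.npy')
f=lambda u,v,o=0:((u-o)*1.1+100,v*1.1)
A,B=cv2.imread('pics/w0.png'),cv2.imread('pics/w1.png')
for n,I,c,r in(('knob',A,f(205,232),(8,30)),('eye',B,f(620,224,400),(8,40))):
    u,v=map(int,c); g=cv2.cvtColor(I[v-50:v+50,u-50:u+50],cv2.COLOR_BGR2GRAY); g=cv2.resize(g,None,fx=4,fy=4,interpolation=cv2.INTER_CUBIC)
    h=cv2.HoughCircles(g,cv2.HOUGH_GRADIENT,1,8,param1=120,param2=25,minRadius=4*r[0],maxRadius=4*r[1])
    if h is not None:
        for x,y,q in h[0][:6]: 
            for z in ((160,150) if n=='knob' else (137,)): print(n,round(u-50+x/4,1),round(v-50+y/4,1),'r',q/4,on_z(*ray(w,(u-50+x/4,v-50+y/4),P0 if n=='knob' else P1),z).round(1))
P=[on_z(*ray(w,f(a,b,400),P1),12)[:2] for a,b in((618,101),(710,222),(628,287),(529,176))]; print('base',np.round(P,1))
print('eye',on_z(*ray(w,f(620,224,400),P1),137),'col',on_z(*ray(w,f(680,296,400),P1),141))
hsv=cv2.cvtColor(B,cv2.COLOR_BGR2HSV); m=((hsv[...,0]<8)|(hsv[...,0]>172))&(hsv[...,1]>180)&(hsv[...,2]>140); m=m.astype(np.uint8); m[:150]=0;m[300:]=0
ys,xs=np.nonzero(m); print('red',len(xs)); box=cv2.boxPoints(cv2.minAreaRect(np.c_[xs,ys].astype(np.float32)))
for b in box: print('fin',b,on_z(*ray(w,b,P1),174).round(1))
print('restbase',[on_z(*ray(w,f(a,b),P0),10)[:2].round(1) for a,b in((186,141),(252,174),(158,209))])
E
```

```text
base [[ 446.3 -160.5]
 [ 582.7 -117.2]
 [ 617.5 -214.9]
 [ 477.8 -261.6]]
eye [ 519.09322994 -193.3884202   137.        ] col [ 574.73488293 -175.06745105  141.        ]
red 1071
fin [245.57086 197.95564] [ 474.  -222.5  174. ]
fin [263.89294 172.88332] [ 467.2 -211.   174. ]
fin [322.9132 216.0135] [ 493.4 -194.6  174. ]
fin [304.59113 241.08583] [ 500.9 -206.2  174. ]
restbase [array([475.8, 200.5]), array([477.9, 271.9]), array([548.2, 201.7])]
```

```bash
python3 - <<'E'
from h import *; from plant import robot
w=robot.calibration('wrist'); P0=np.load('w0.npy')
k=on_z(*ray(w,(205*1.1+100,232*1.1),P0),160); print('knob top',k)
x,y=(k[:2]+[512.4,235.7])/2; yaw=np.radians(78)
rv=down(yaw); print(robot.solve_ik([x,y,190],rv))
robot.move_to([x,y,190],rv); robot.move_linear([x,y,121.2],velocity=100)
s=robot.sense(); print(s['t'],s['tcp_pos'],s['force'])
robot.close(30); s=robot.sense(); print(s['t'],s['tcp_pos'],s['force'],s['finger_gap']*94,s['finger_force'])
I=robot.camera('wrist'); cv2.imwrite('pics/w2.png',I)
E
```

```text
knob top [511.75237976 234.92942675 160.        ]
[ 2.77191136e-01  1.95409709e-01  1.58757576e+00 -4.44089210e-16
  1.35860718e+00 -1.08416568e+00]
5.8083 [512.68794983 235.39245135 121.7871078 ] [-0.80704056 -0.33071313 -0.92410161]
6.8917 [512.04557279 235.33370943 121.19483061] [-0.48037067  0.35582183  0.0396946 ] 24.289495469861425 29.997991025447845
```

View pics/w2.png

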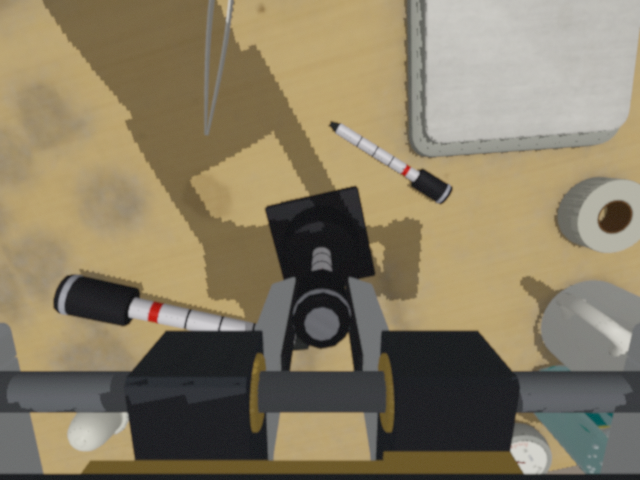

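```bash
python3 - <<'E'
from h import *; from plant import robot
s=robot.sense(); p=np.array(s['tcp_pos']); print(s['t'])
robot.move_linear([p[0],p[1],293.2],velocity=150)
rv=down(np.radians(-37)); robot.move_to([519.4,-192.8,293.2],rv); robot.sleep(.4)
s=robot.sense(); pose=(s['tcp_pos'],s['tool_rot']); np.save('w3.npy',np.array(pose)); print(s['t'],pose,s['force'],s['finger_gap']*94,s['finger_force'])
cv2.imwrite('pics/w3.png',robot.camera('wrist')); cv2.imwrite('pics/s3.png',robot.camera('scene')); cv2.imwrite('pics/d3.png',robot.camera('side'))
w=robot.calibration('wrist'); A=R.from_rotvec(pose[1]).as_matrix()
for n,X in dict(foot=pose[0]+A@[0,0,111.2],eye=[519.4,-192.8,137]).items(): print(n,[proj(robot.calibration(c),X,pose if c=='wrist' else None).round(1) for c in('wrist','scene','side')])
E
```

```text
6.9417
10.2167 (array([ 519.55359733, -192.40989755,  293.23515649]), array([2.81090931e+00, 1.40287742e+00, 1.01307597e-04])) [-0.39280785 -0.44923884 -1.17090053] 23.64677493798869 29.99739110469818
foot [array([[323. , 241.9]]), array([[389.1, 254.6]]), array([[389.8, 186.8]])]
eye [array([[322.9, 230.1]]), array([[387.8, 275. ]]), array([[389.2, 201.2]])]
```

View pics/w3.png

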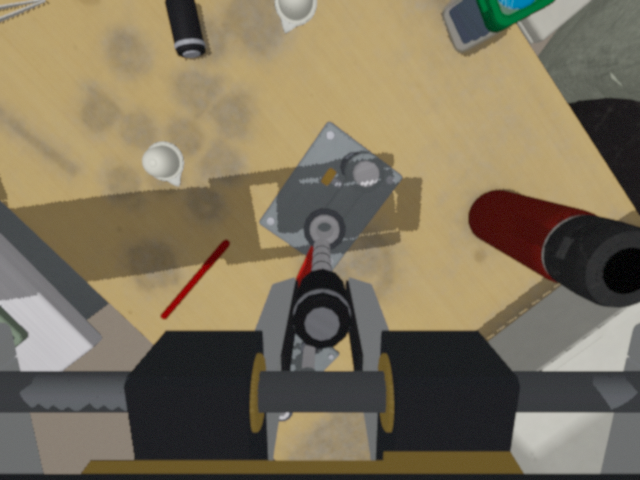

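View pics/s3.png

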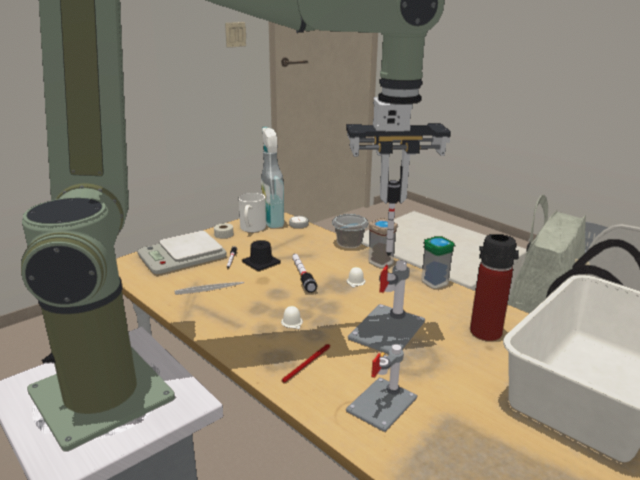

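The leg is held over the large stand. The eye is at about (324,228) with the foot tip close above it, and the two spare legs lie on the table. One close crop to align the foot.

```bash
python3 - <<'E'
import cv2,numpy as np
I=cv2.imread('pics/w3.png')[195:275,280:370]; cv2.imwrite('pics/c3.png',cv2.resize(I,None,fx=7,fy=7,interpolation=cv2.INTER_CUBIC))
E
```

```text
(no output)
```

View pics/c3.png

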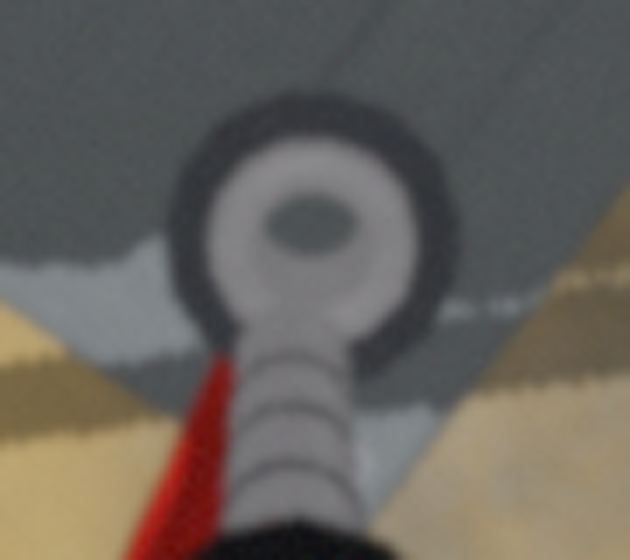

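```bash
python3 - <<'E'
from h import *; from plant import robot
w=robot.calibration('wrist'); P=np.load('w3.npy'); A=R.from_rotvec(P[1]).as_matrix()
print('eye',on_z(*ray(w,(324.5,228.7),P),137))
for z in (-38.8,0,20,40,60,80,111.2): print(z,proj(w,P[0]+A@[0,0,z],P).round(1))
o,d=ray(w,(322,322),P); print('knob top in tool',A.T@(on_z(o,d,P[0][2]+38.8)-P[0]))
# rod axis in scene/side pictures: mid of bright rod per row
for n in('scene','side'):
    c=robot.calibration(n); I=cv2.imread(f'pics/{n[0] if n=="scene" else "d"}3.png'); 
    print(n,'axis',[proj(c,P[0]+A@[0,0,z]).round(1).tolist() for z in(30,60,90)],'eye',proj(c,[[519.4,-192.8,137]]).round(1))
    u,v=proj(c,P[0]+A@[0,0,70])[0].astype(int); cv2.imwrite(f'pics/z_{n}.png',cv2.resize(I[v-45:v+45,u-30:u+30],None,fx=6,fy=6,interpolation=cv2.INTER_CUBIC)); print('origin',u-30,v-45)
cv2.imwrite('pics/z3.png',np.hstack([cv2.imread('pics/z_scene.png'),cv2.imread('pics/z_side.png')]))
E
```

```text
eye [ 521.29994331 -192.61123414  137.        ]
-38.8 [[324.  332.7]]
0 [[323.6 296. ]]
20 [[323.4 282.2]]
40 [[323.3 270.7]]
60 [[323.2 261. ]]
80 [[323.1 252.7]]
111.2 [[323.  241.9]]
knob top in tool [  4.70460522  -0.81241216 -38.79989974]
scene axis [[[391.7, 216.2]], [[390.7, 230.7]], [[389.7, 244.8]]] eye [[387.8 275. ]]
origin 360 190
side axis [[[391.0, 159.5]], [[390.5, 169.8]], [[390.1, 179.8]]] eye [[389.2 201.2]]
origin 360 128
```

View pics/z3.png

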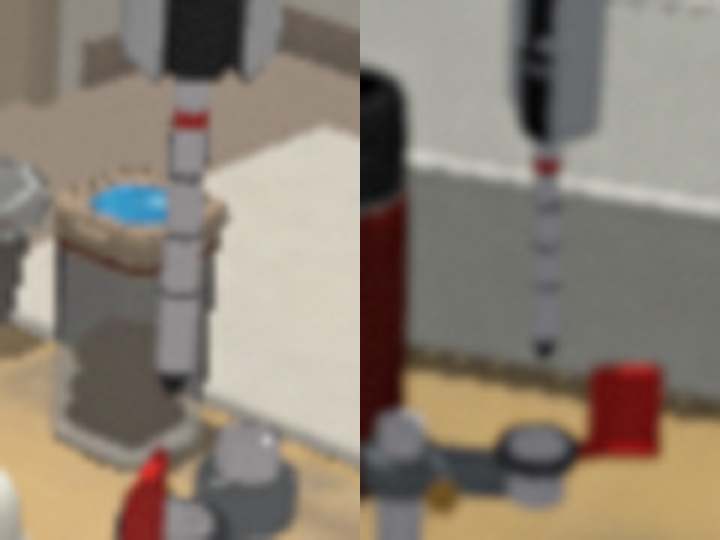

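```bash
python3 - <<'E'
from h import *; from plant import robot
robot.move_linear([520.2,-192.6,251],velocity=120); robot.sleep(.3)
s=robot.sense(); P=np.array((s['tcp_pos'],s['tool_rot'])); np.save('w4.npy',P); print(s['t'],P[0],s['force'])
A=R.from_rotvec(P[1]).as_matrix(); M=[]
for n,r in(('wrist',45),('side',30),('scene',30)):
    I=robot.camera(n); cv2.imwrite(f'pics/{n}4.png',I); c=robot.calibration(n); ps=P if n=='wrist' else None
    f=proj(c,P[0]+A@[0,0,111.2],ps)[0]; e=proj(c,[520.2,-192.6,137],ps)[0]; u,v=f.astype(int); M.append(cv2.resize(I[v-r:v+r,u-r:u+r],(390,390) if n=='wrist' else (200,200),interpolation=cv2.INTER_CUBIC)); print(n,'foot',f,'eye',e,'origin',u-r,v-r)
    J=[(proj(c,P[0]+A@[0,0,111.2]+d,ps)[0]-f).round(2) for d in np.eye(3)]; print('J x,y,z',J)
m=np.zeros((400,600,3),np.uint8); m[:390,:390]=M[0]; m[:200,395:595]=M[1]; m[200:400,395:595]=M[2]; cv2.imwrite('pics/m4.png',cv2.resize(m,(800,533),interpolation=cv2.INTER_LINEAR))
E
```

```text
11.1667 [ 520.6391431  -192.85592702  251.91366664] [ 0.36094766  0.19100332 -1.30162503]
wrist foot [322.96544385 241.91765213] eye [322.08331382 240.87987453] origin 277 196
J x,y,z [array([ 1.02, -0.74]), array([-0.77, -0.99]), array([0.01, 0.31])]
side foot [388.81448357 199.91604737] eye [388.91499644 201.20350504] origin 358 169
J x,y,z [array([-0.34, -0.08]), array([-0.15,  0.17]), array([ 0.01, -0.32])]
scene foot [388.45434152 273.17251778] eye [388.01063965 274.85024285] origin 358 243
J x,y,z [array([ 0.34, -0.15]), array([-0.37, -0.18]), array([ 0.03, -0.44])]
```

View pics/m4.png

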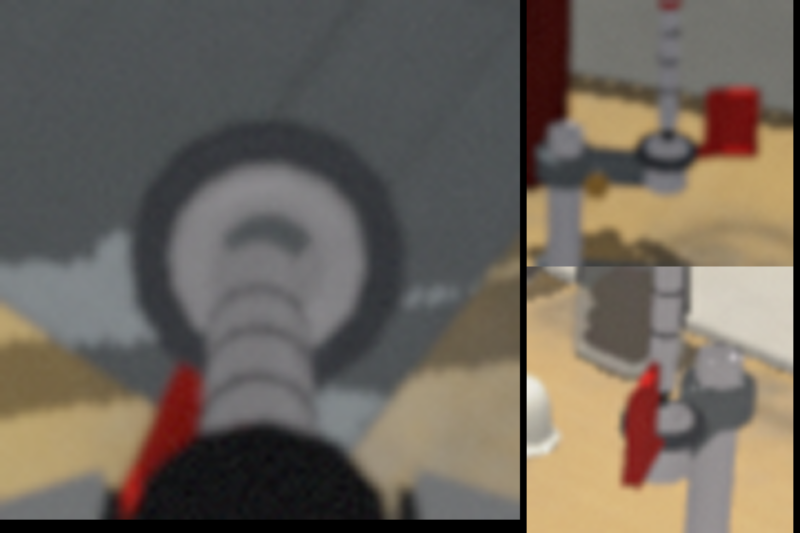

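The foot is centred over the eye to within about 0.6 mm (ring centre (267,257), rod (264,256) when lowered). I'll lower in steps with a force check.

```bash
python3 - <<'E'
from h import *; from plant import robot
x,y=520.7,-193.2
for z in (238,225,205,180,152.2):
    robot.move_linear([x,y,z],velocity=60); s=robot.sense(); print(round(s['t'],2),s['tcp_pos'].round(1),s['force'].round(1),s['wrist_torque'].round(2),round(s['finger_gap']*94,1),round(s['finger_force'],1))
    if np.linalg.norm(s['force'])>12: print('stop'); break
robot.sleep(.3); P=np.array((s['tcp_pos'],s['tool_rot'])); A=R.from_rotvec(P[1]).as_matrix(); M=[]
for n,r in(('wrist',70),('side',35),('scene',35)):
    I=robot.camera(n); cv2.imwrite(f'pics/{n}5.png',I); c=robot.calibration(n); ps=P if n=='wrist' else None
    e=proj(c,[520.7,-193.2,145],ps)[0]; u,v=e.astype(int); M.append(cv2.resize(I[v-r:v+r,u-r:u+r],(265,265) if n=='wrist' else (265,265),interpolation=cv2.INTER_CUBIC))
cv2.imwrite('pics/m5.png',np.hstack(M))
E
```

```text
11.68 [ 520.3 -193.2  237. ] [-0.6 -0.6 -2.3] [-0.21  0.04 -0.04] 23.7 30.0
12.05 [ 520.3 -193.3  224.3] [ 0.5 -0.8 -1.3] [-0.28  0.1  -0.01] 23.5 30.0
12.53 [ 520.4 -193.4  204.4] [-0.1 -2.4 -2.6] [-0.58  0.03  0.03] 23.3 30.0
13.1 [ 520.3 -193.7  179.1] [ 0.2 -5.3 -3.9] [-1.23  0.08 -0.02] 23.8 30.0
13.72 [ 520.1 -194.4  151.7] [-1.3 -6.4 -2.6] [-1.65  0.44 -0.03] 23.5 30.0
```

View pics/m5.png

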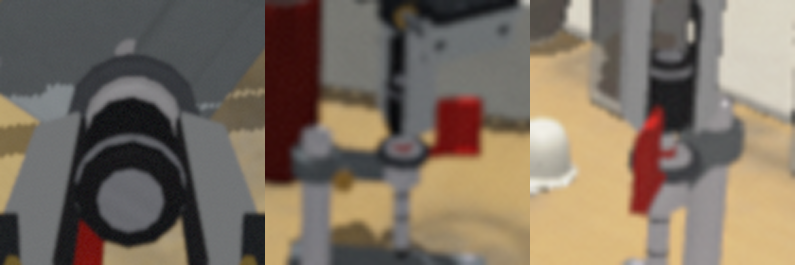

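The leg is through the eye and the red mark shows at the ring in the side view, at (405,148) in the mosaic. I'll relieve the side force, then sweep.

```bash
python3 - <<'E'
from h import *; from plant import robot
def show(k=''):
    s=robot.sense(); print(k,round(s['t'],2),s['tcp_pos'].round(1),s['force'].round(1),s['wrist_torque'].round(2),round(s['finger_force'],1)); return s
rv=down(np.radians(-37)); p=[520.7,-194.7,152.6]
robot.move_linear(p,velocity=20); robot.sleep(.4); s=show('relief'); 
if s['force'][1]<-3.5: p[1]-=.8; robot.move_linear(p,velocity=20); robot.sleep(.4); show('relief2')
robot.sleep(.3)
q=np.array(robot.solve_ik(p,rv)); print(q, s['q'])
for a in list(range(8,72,8))+list(range(72,100,4)):
    t=q.copy(); t[5]-=np.radians(a); robot.move_joints(t); s=show(a)
    if np.linalg.norm(s['force'][:2])>14: print('stop'); break
cv2.imwrite('pics/wrist6.png',robot.camera('wrist')); cv2.imwrite('pics/side6.png',robot.camera('side')); cv2.imwrite('pics/scene6.png',robot.camera('scene'))
np.save('q6.npy',t); np.save('w6.npy',np.array((s['tcp_pos'],s['tool_rot'])))
E
```

```text
relief 14.82 [ 520.  -194.5  151.9] [-0.8 -5.4 -4. ] [-1.21  0.45 -0.05] 30.0
relief2 15.47 [ 520.9 -195.2  152.8] [-0.6 -1.5 -1.4] [-0.37  0.57  0.03] 30.0
[-5.14780387e-01  2.15893609e-01  1.64417217e+00 -4.44089210e-16
  1.28152687e+00  1.30991436e-01] [-5.13493794e-01  2.15811608e-01  1.64589323e+00 -6.31556675e-04
  1.28140770e+00  1.32302384e-01]
8 16.02 [ 521.1 -195.5  152.9] [-0.7 -0.6 -1.6] [-0.26  0.3  -0.  ] 30.0
16 16.28 [ 521.2 -195.5  152.9] [-0.5 -1.1 -0.2] [-0.24  0.11 -0.06] 30.0
24 16.54 [ 521.1 -195.4  152.8] [ 0.1 -0.6 -1.2] [-0.12  0.09 -0.04] 30.0
32 16.8 [ 520.8 -195.3  152.6] [-0.6  0.1 -1.3] [-0.07  0.12  0.01] 30.1
40 17.06 [ 520.8 -195.3  152.6] [ 0.6  0.1 -1.4] [-0.03  0.03 -0.01] 30.4
48 17.32 [ 520.8 -195.3  152.6] [ 0.5  1.2 -1.3] [ 0.02  0.04 -0.01] 30.6
56 17.57 [ 520.8 -195.3  152.6] [ 0.   0.8 -1.2] [ 0.07 -0.02  0.05] 30.9
64 17.83 [ 520.8 -195.3  152.6] [ 1.2  2.2 -1.5] [ 0.22 -0.07  0.01] 31.1
72 18.09 [ 520.7 -195.4  152.5] [ 0.9  1.5 -1.2] [ 0.23 -0.02 -0.05] 31.0
76 18.34 [ 520.6 -195.4  152.5] [-0.5  1.7 -1.2] [ 0.31  0.01 -0.02] 31.3
80 18.59 [ 520.7 -195.4  152.5] [-0.1  2.9 -0.8] [ 0.3  -0.08 -0.09] 31.5
84 18.84 [ 520.6 -195.4  152.6] [-0.3  3.5 -0.6] [ 0.43 -0.04 -0.09] 32.2
88 19.09 [ 519.6 -195.1  152.5] [-2.9  3.9  1.4] [ 0.45  0.52 -0.24] 34.9
92 19.34 [ 518.3 -194.7  152.4] [-7.5  4.5  4.3] [ 0.69  1.06 -0.46] 34.1
96 19.59 [ 517.  -194.1  152.3] [-10.6   5.2   6.9] [ 0.86  1.72 -0.46] 36.2
```

The reaction jumps at 88 degrees, which suggests the stop. I'll back off to a light push and check by eye.

```bash
python3 - <<'E'
from h import *; from plant import robot
t=np.load('q6.npy'); t[5]+=np.radians(9); robot.move_joints(t); robot.sleep(.5)
s=robot.sense(); print(s['t'],s['tcp_pos'],s['force'].round(1),s['wrist_torque'].round(2),s['finger_force'],s['joint_vel'].round(3))
P=np.array((s['tcp_pos'],s['tool_rot'])); M=[]
eye=np.array([520.5,-194.5,137])
for n,r in(('wrist',110),('side',35),('scene',35)):
    I=robot.camera(n); cv2.imwrite(f'pics/{n}7.png',I); c=robot.calibration(n); ps=P if n=='wrist' else None
    u,v=proj(c,eye+[0,0,8],ps)[0].astype(int); v=min(v,480-r); o=(u-r,v-r); J=cv2.resize(I[v-r:v+r,u-r:u+r],(266,400)[n=='side'] and (266,266),interpolation=cv2.INTER_CUBIC)
    for a in (190,190+47,190+51.6):
        th=np.radians(18+a); X=eye+[55*np.cos(th),55*np.sin(th),37]; q=(proj(c,X,ps)[0]-o)*266/(2*r); print(n,a,q.round(0))
    M.append(J)
cv2.imwrite('pics/m7.png',np.hstack(M))
E
```

```text
20.5167 [ 519.04679538 -194.44377457  152.02163356] [-3.5  3.8  1.7] [ 0.92  0.8  -0.  ] 29.985772669315338 [-0.001  0.     0.001  0.     0.    -0.   ]
wrist 190 [ -8. 111.]
wrist 237 [  3. 219.]
wrist 241.6 [  9. 229.]
side 190 [213.  97.]
side 237 [183.  70.]
side 241.6 [178.  68.]
scene 190 [109. 132.]
scene 237 [197. 131.]
scene 241.6 [204. 129.]
```

View pics/m7.png

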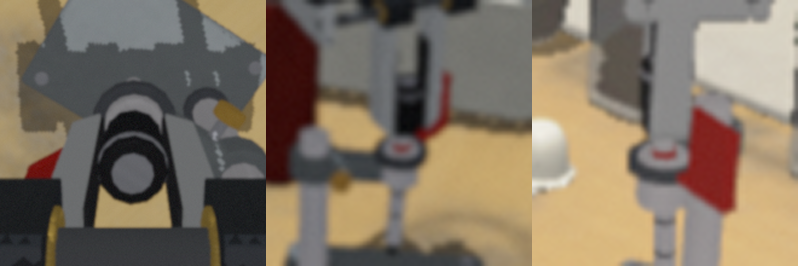

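```bash
python3 - <<'E'
from h import *; from plant import robot
P=np.array([519.8,-194.4,0])
for n in('scene','side'):
    c=robot.calibration(n); I=cv2.imread(f'pics/{n}7.png').astype(int); C=ray(c,(0,0))[0]; d=(C-P)[:2]; d/=np.linalg.norm(d)
    X=P+np.r_[6*d,0]
    for z in(131,134,137,140,143,151): print(n,z,proj(c,X+[0,0,z])[0].round(1))
    u,v=proj(c,X+[0,0,139])[0].round().astype(int)
    print('cols',u-4,'..; row: redness'); 
    for r in range(v-6,v+6): print(r,(I[r,u-4:u+5,2]-I[r,u-4:u+5,:2].mean(1)).astype(int), I[r,u-1:u+2].mean().astype(int))
E
```

```text
scene 131 [388.3 279.3]
scene 134 [388.4 278. ]
scene 137 [388.4 276.7]
scene 140 [388.5 275.3]
scene 143 [388.6 274. ]
scene 151 [388.9 270.4]
cols 385 ..; row: redness
270 [1 0 0 1 0 0 0 0 0] 135
271 [2 0 1 1 0 1 0 1 0] 130
272 [4 1 1 2 1 1 1 0 0] 134
273 [ 2  3  2  3  3  4  7  2 -1] 141
274 [ 7  8  4  3  4  8 18  8  0] 143
275 [19 28 19 16 18 24 33 10  1] 131
276 [24 53 59 58 59 64 49 12  3] 96
277 [12 38 49 54 59 52 34  8  2] 101
278 [ 4  9 11 15 19 13  8  3  2] 135
279 [3 2 2 4 5 4 2 1 1] 138
280 [ 0  0  1  1  2  1  0  4 10] 106
281 [-2 -1 -1 -1 -2 -2  6 31 54] 73
side 131 [389.2 204. ]
side 134 [389.2 203. ]
side 137 [389.3 202.1]
side 140 [389.3 201.1]
side 143 [389.3 200.2]
side 151 [389.5 197.6]
cols 385 ..; row: redness
195 [-4 -4 -3 -2 -2  0  0 -2  2] 22
196 [ 1 -4 -3 -2 -1 -3 -1  0 13] 21
197 [15  1 -3 -3 -2 -1  0  8 30] 29
198 [24  4 -3 -1 -1 -2 -1  8 36] 59
199 [17  3  0  0 -1 -1  1  4 20] 96
200 [ 3  0  7 10  9  9 10  6  6] 106
201 [-3  2 17 31 34 31 25 12  1] 92
202 [-3  1 15 31 38 34 22  8  0] 88
203 [-2  0  6 13 17 15  8  1 -2] 100
204 [-4 -3  1  1  1  1 -1 -2 -3] 87
205 [-3 -4 -2 -3 -3 -3 -2 -3 -2] 58
206 [-2 -4 -3 -3 -5 -3 -4 -3  7] 48
```

```bash
python3 - <<'E'
from plant import robot
print(robot.finish_job()); s=robot.sense(); print(s['t'],s['tcp_pos'],s['finger_force'])
E
```

```text
the job is handed in; nothing more can be done
None
the job is handed in; nothing more can be done
```

I handed the job in at about 20.5 s, verdict not shown: leg held in the large stand's eye, red mark about level with its top (estimated within 2 mm), lever swept to its stop; the two spare legs toppled early on (apparently untouched), and I didn't measure the bystanders.

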